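# Open the flux cleaner's push-and-turn safety cap

## Task

Take the square white bottle of flux cleaner out of the parts bin and stand it all the way down in the square socket that is screwed to the bench, so that it cannot turn. Then open its safety cap: press the cap down, keep it pressed while turning it anticlockwise (seen from above) until it is free, and lift it straight off. Keep the bottle upright throughout and leave the other things where they are. Finish while still holding the cap level, about 5 cm straight above the open mouth of the bottle, which stays down in its socket; do not put the cap down.

Things in the scene. Friction and masses are not known exactly. Their poses are not given: they have to be found in the camera images.
- bottle: Square white plastic bottle, about 0.1-0.2 kg, body 54 x 54 mm, 66 mm high, then a shoulder and a round neck (26 mm) whose open mouth is at z = 98 mm. Stands upright in the bin at the start. Origin: centre of its underside, z up, x and y square to its sides. Three lugs round the neck, 80-95 mm up, hold the cap like a bayonet.
- cap: Round black ribbed cap, 44 mm across, 29 mm high, on the bottle; rim 82 mm, top 111 mm above the bottle's base. Origin: centre of its lower rim, z up. A spring liner holds it up in its catch with 5 N, so the bottle may be lifted by the cap. Pressed 4 to 6 mm down (11-14 N; stop at 6 mm) it turns anticlockwise: free to lift from 40 to 85 degrees (aim for 62), stop at 87.
- cap_top (a point): Centre of the cap's flat top, 29 mm above the cap's origin; grip the cap across its round side, fingertips no more than 30 mm below this point so that they clear the bottle's shoulder when pressing.
- bottle_socket: Aluminium block, 86 x 86 mm, 30 mm high, with a screw flange on two sides (128 mm over all), fixed to the bench. On top a square pocket, 58 x 58 mm, 25 mm deep, with a 4 mm chamfer round its mouth: the bottle fits upright at any quarter turn with 2 mm each side. Origin: centre of the underside, z up, x and y square to the pocket's walls.
- socket_floor (a point): Centre of the pocket's floor, 5 mm above the bench; the bottle's underside rests here.
- parts_bin: Open grey plastic bin fixed to the bench, 130 mm deep (x) by 176 mm wide (y), walls 3 mm thick, 60 mm high, lower front (34 mm) on its -x side, floor 3 mm. The bottle stands in one half, a solder spool in the other. Origin: centre of the underside.
- solder_spool: Bystander: reel of solder, 44 mm across, 32 mm high, standing in the other half of the bin. Origin: centre of its underside.
- tip_cleaner: Bystander: round black pot with brass wool, 58 mm across, 43 mm high, on the bench. Origin: centre of its underside.
- esd_brush: Bystander: thin black brush, 138 mm long (y), 8 mm high, lying on the bench. Origin: centre of its underside.
Mind the look-alikes: they are no part of the job. Leave any orange look-alike of the cap alone. There is more than one size of the bottle; the job needs the middle-sized.

How it is judged:
By the outcome, as a careful person would: the job done as asked, in the order asked, and still so for the second after the job is handed in, while the arm keeps its last pose, push and grip.
It also fails if it takes over 45 s, if anything falls off the work surface, if the arm or the gripper's body presses on something with over 40 N, if the wrist force passes 120 N, or if a joint passes its speed limit or range.

## Robot

A 7-joint arm with a two-finger parallel gripper is mounted at the origin on a cart in front of the work surface, level with it; the furniture and walls round the work are solid. World frame = base frame: x ahead of the robot, y to its left, z up, the work surface at z = 0. Lengths are in mm, angles in rad, forces in N, time in s.
With the tool pointing down it reaches from about 400 to 875 mm from the base axis. Payload 19.3 kg.
Tool frame: the origin (TCP) lies at the very end of the fingers, on their centre line; the grasp point (between the pads) lies 19 mm behind it (grip_point_offset is the z of the grasp point in the tool frame, in mm); z points along the fingers, y is the line along which they close (so a half turn about z gives the same grasp; the last joint's range is limited). The gripper opens to 85 mm and grips with 20 to 120 N. Pads are 22 mm wide; open, the fingers measure 114 mm over their backs; the gripper's body (76 mm by 85 mm) begins 54 mm behind the grasp point. The pads swing forward as they close: fully open they stand 13 mm farther back than shut.
Start: joints at [-1.285, 0.521, -0.036, 1.599, 0.021, 1.021, -0.113], TCP at [217.731, 585.84, 231.291] pointing down, gripper open.
Joint ranges: [-2.91, 2.91], [-0.3, 2.13], [-1.5, 1.42], [0.17, 2.43], [-1.26, 4.41], [0.16, 1.93], [-2.52, 2.52]. Speed limits (rad/s): [1.89, 1.89, 2.39, 2.39, 3.01, 3.01, 3.01].

## Interface

Orientations are given as a 3x3 rotation matrix whose columns are the frame's x, y, z axes.
In Python, from workcell import movep, movel, goto_joints, open_gripper, clamp, wait, inverse_kinematics, read_state, camera, PlanningError, finish_job, grip_point_offset gives the robot as it stands. Calls block until the motion is done:
- movep(position, orientation): joint-space move of the TCP to a pose.
- movel(position, frame=None, max_speed=150, guard=None): straight line of the TCP; frame=None keeps the orientation; max_speed is the mean speed in mm/s. With guard (N) it stops when the force on the tool has changed by that much, and returns True; else False.
- goto_joints(angles): joint-space move.
- open_gripper() and clamp(): open the fingers fully, or close them until they stop; the grip force is fixed at half the most.
- wait(seconds).
- inverse_kinematics(position, orientation): joint angles nearest the present ones, or None.
- read_state(): the state.
- camera(name): name is "side" or "top"; returns a dict with "image" (420x560x3 uint8, blue, green, red), "range_z" (420x560 float32, mm along the optical axis (not along the pixel's ray), 0 where there is no reading), "fx", "fy", "cx", "cy" (pixels), "dist_coeffs" ([k1, k2, p1, p2, k3] as OpenCV has them; the pictures are not rectified), "cam_to_world" (4x4, takes a point from camera to world coordinates). Camera axes: x right, y up, looking along -z (the intrinsics and any distortion apply to the point x, -y, -z); pixel columns grow to the right and rows downward; lengths in mm; the calibration is good to about 2 mm. A picture is of the moment at which its call begins.
A pose or a line that the arm cannot do raises PlanningError and nothing moves.
- finish_job(): hands the job in; it is judged then, once.
The state is a dict: "time": time; "qpos": joint angles; "qvel": joint speeds; "joint_efforts": joint torques, N m; "eef_pos": TCP position; "tool_rot": TCP orientation; "ft_force": force on the tool from outside, world axes, zero at the start; "torque": the same for the moment, N m; "finger_gap": finger opening in mm; "gripper_force": force on a finger pad.
Only numpy, scipy, OpenCV 4.12 (cv2) and the standard library are available. Lean on these libraries where they do the work, as an engineer would, in place of code of your own. Each camera call takes 0.05 s, during which the arm holds its last target. There are 200 camera calls.

## Working session

There is one attempt and no reset: what is moved stays moved. The work goes in short steps, each a Python script; the robot and the scene stay as the last script left them, time stands still between calls to the robot, and variables do not carry over. Pictures are saved under pics/ and viewed, at most 10 in all, crops included, and the job is handed in when it is done.

```bash
ls; mkdir -p pics
python3 - <<'E'
from workcell import *
import cv2,numpy as np
for n in("top","side"):
    c=camera(n); cv2.imwrite(f"pics/{n}0.png",c["image"]); np.savez(f"{n}0.npz",**c)
    print(n,c["fx"],c["dist_coeffs"],np.round(c["cam_to_world"],3).tolist())
s=read_state(); print(s, grip_point_offset)
E
```

```text
pics
top 447.9306144598201 [-0.12978841  0.          0.          0.          0.        ] [[-0.098, 0.974, -0.203, 281.294], [-0.995, -0.097, 0.017, 227.347], [-0.003, 0.203, 0.979, 1031.575], [0.0, 0.0, 0.0, 1.0]]
side 382.80187645313947 [-0.03726459  0.          0.          0.          0.        ] [[1.0, -0.013, 0.018, 479.713], [0.023, 0.548, -0.836, -515.757], [0.001, 0.837, 0.548, 587.636], [0.0, 0.0, 0.0, 1.0]]
{'time': 0.1, 'qpos': array([-1.28520043,  0.52193915, -0.03633073,  1.59996664,  0.02119172,
        1.02110037, -0.11281038]), 'qvel': array([ 0.00119796, -0.00129361, -0.00084651, -0.00114984, -0.00150541,
       -0.00029361,  0.00050289]), 'joint_efforts': array([ 4.59842209e-03, -9.28471613e+01,  1.98493347e+00, -3.70539272e+01,
        1.82382023e-02,  5.31563972e-03,  5.19300306e-05]), 'eef_pos': array([217.63036681, 585.55286662, 230.78715412]), 'tool_rot': array([[-9.37361703e-01,  3.48357503e-01, -2.97782994e-04],
       [ 3.48357624e-01,  9.37361187e-01, -9.84833671e-04],
       [-6.39439775e-05, -1.02688034e-03, -9.99999471e-01]]), 'ft_force': array([ 0.50918888, -0.34980355, -0.04389158]), 'torque': array([-0.01144215,  0.03419738,  0.00110786]), 'gripper_force': 0.0, 'finger_gap': 85.40943031422009} -18.700000000000003
```

View pics/top0.png

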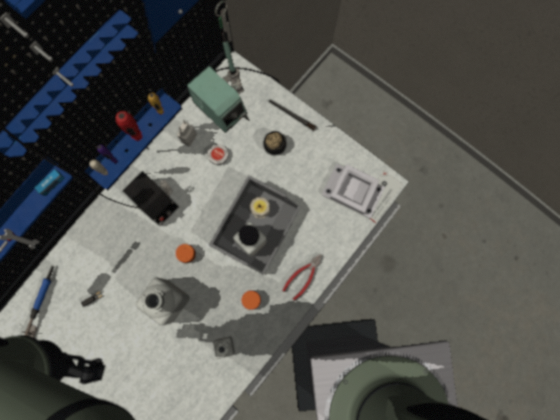

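View pics/side0.png

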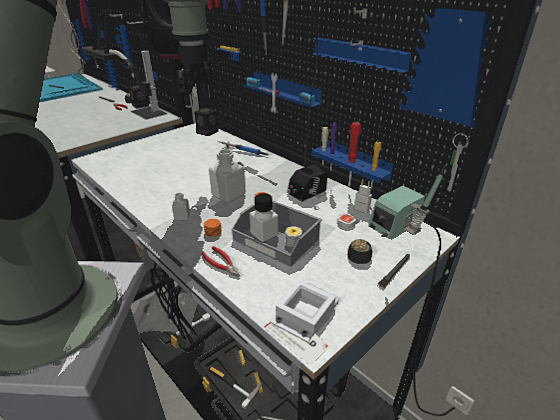

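Candidates for the bottle, by top-view pixel:
- Bottle in the bin, black cap: (248,236), side view (263,215).
- Large bottle: (155,300).
- Small bottle: (222,346).
- White thing at the back: (186,130).

Orange caps sit at (185,253) and (251,300). I choose the bottle in the bin and check it with close crops and depth. The socket is at (355,187).

```bash
cat > h.py <<'E'
import numpy as np,cv2
def cloud(c):
    h,w=c["range_z"].shape
    K=np.array([[c["fx"],0,c["cx"]],[0,c["fy"],c["cy"]],[0,0,1.]])
    v,u=np.mgrid[:h,:w]
    p=cv2.undistortPoints(np.stack([u,v],-1).reshape(-1,1,2).astype(np.float64),K,np.asarray(c["dist_coeffs"],float)).reshape(h,w,2)
    z=c["range_z"].astype(float)
    P=np.stack([p[...,0]*z,-p[...,1]*z,-z],-1)
    T=np.asarray(c["cam_to_world"]); W=P@T[:3,:3].T+T[:3,3]; W[z==0]=np.nan
    return W
def ray(c,uv,zw):
    K=np.array([[c["fx"],0,c["cx"]],[0,c["fy"],c["cy"]],[0,0,1.]])
    p=cv2.undistortPoints(np.array(uv,float).reshape(-1,1,2),K,np.asarray(c["dist_coeffs"],float)).reshape(-1,2)
    T=np.asarray(c["cam_to_world"]); d=np.c_[p[:,0],-p[:,1],-np.ones(len(p))]@T[:3,:3].T
    return T[:3,3]+d*((zw-T[2,3])/d[:,2])[:,None]
E
python3 - <<'E'
from h import *
t=dict(np.load("top0.npz")); s=dict(np.load("side0.npz"))
Wt,Ws=cloud(t),cloud(s)
for n,uv in dict(bottle=(248,236),big=(153,300),small=(222,346),sock=(355,187),spool=(260,206),bench=(320,250)).items(): print(n,np.round(Wt[uv[1],uv[0]]))
for n,uv in dict(cap=(263,201),spool=(293,232),bench=(330,270),sockrim=(285,297)).items(): print("side",n,np.round(Ws[uv[1],uv[0]]))
a=cv2.resize(t["image"][170:280,200:310],None,fx=5,fy=5,interpolation=cv2.INTER_CUBIC)
b=cv2.resize(s["image"][180:280,220:340],None,fx=6.6,fy=6,interpolation=cv2.INTER_CUBIC)
cv2.imwrite("pics/c_top.png",a); cv2.imwrite("pics/c_side.png",b)
b=cv2.resize(t["image"][155:220,315:395],None,fx=9,fy=9,interpolation=cv2.INTER_CUBIC); cv2.imwrite("pics/c_sock.png",b)
E
```

```text
bottle [420. 269. 114.]
big [307. 473. 118.]
small [200. 346.  72.]
sock [528.  11.   5.]
spool [497. 240.  39.]
bench [388. 112.   1.]
side cap [425. 247. 117.]
side spool [497. 235.  37.]
side bench [582. 142.  -1.]
side sockrim [480.  24.  32.]
```

View pics/c_top.png

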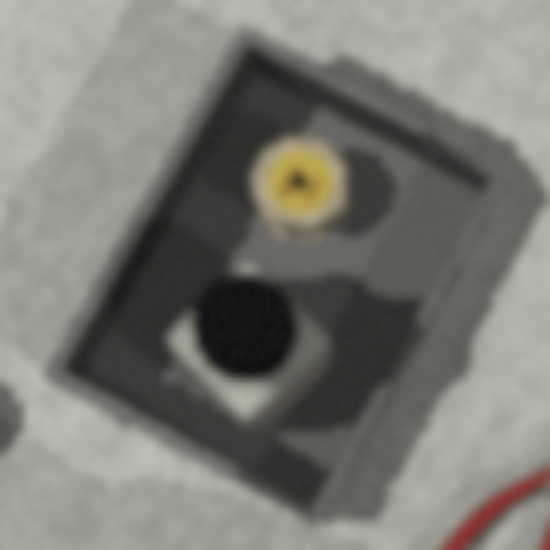

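View pics/c_side.png

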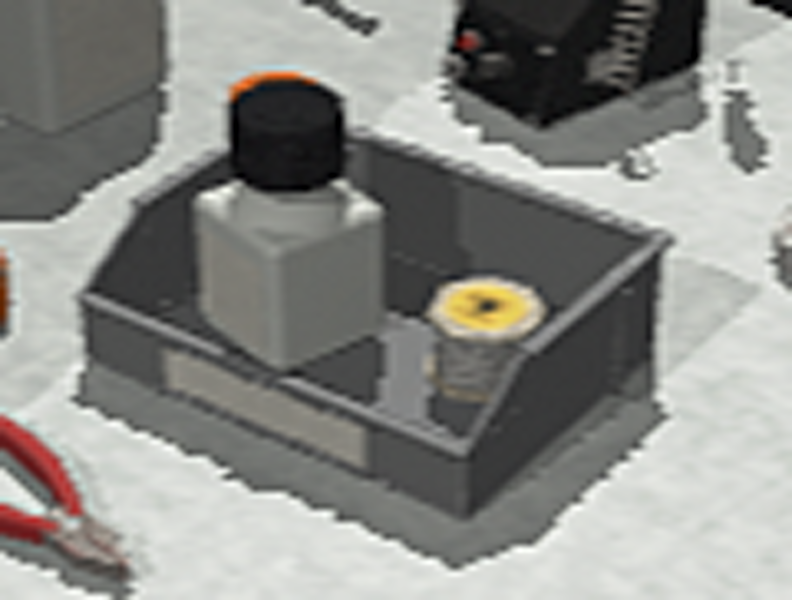

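View pics/c_sock.png

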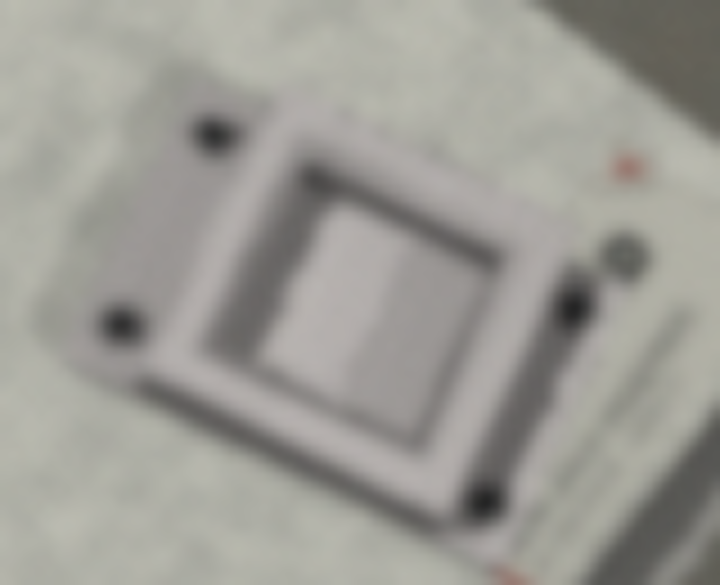

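Run:
```python
from h import *
def rect(P):
    r=cv2.minAreaRect(P[:,:2].astype(np.float32)); return np.round(r[0],1),np.round(r[1],1),round(r[2],1)
for n,cc in(("top",(535,10)),("side",(535,10))):
    c=dict(np.load(n+"0.npz")); W=cloud(c); z=W[...,2]
    bz=W[(abs(W[...,0]-590)<30)&(abs(W[...,1]-130)<30)][:,2]; print(n,"bench z",np.nanmedian(bz),np.nanstd(bz))
    near=lambda x,y,r:np.hypot(W[...,0]-x,W[...,1]-y)<r
    m=near(530,10,75)&(abs(z-30)<3); P=W[m]; print(" sock top",m.sum(),np.median(P,0).round(1),rect(P))
    m=near(530,10,45)&(abs(z-5)<2.5); P=W[m]; print(" floor",m.sum(),rect(P) if m.sum()>5 else "")
    m=near(422,262,40)&(abs(z-114)<4); P=W[m]; print(" cap",m.sum(),cv2.minEnclosingCircle(P[:,:2].astype(np.float32)),np.median(P[:,2]))
    m=near(422,262,50)&(abs(z-69)<6); P=W[m]; print(" shoulder",m.sum(),rect(P))
    m=near(455,255,130)&(abs(z-60)<2.5)&~near(422,262,45); P=W[m]; print(" bin rim",m.sum(),rect(P))
    m=near(497,238,40)&(abs(z-35)<4); P=W[m]; print(" spool",m.sum(),cv2.minEnclosingCircle(P[:,:2].astype(np.float32)))
    m=near(422,262,50)&(z>62)&(z<85)
t=dict(np.load("top0.npz"))
f=lambda x,y,s,u,v:((x+.5)/s-.5+u,(y+.5)/s-.5+v)
print("sock outer z30",ray(t,[f(*p,9,315,155) for p in((280,100),(565,225),(440,520),(150,365))],30).round(1).tolist())
print("sock floor z5",ray(t,[f(*p,9,315,155) for p in((340,195),(495,265),(420,445),(262,360))],5).round(1).tolist())
print("bottle shoulder z69",ray(t,[f(*p,5,200,170) for p in((170,345),(247,425),(330,348),(247,265))],67).round(1).tolist())
s=dict(np.load("side0.npz"))
g=lambda x,y:((x+.5)/6.6-.5+220,(y+.5)/6-.5+180)
print("side shoulder",ray(s,[g(*p) for p in((196,205),(280,245),(383,212))],67).round(1).tolist())
print("side cap",ray(s,[g(*p) for p in((232,108),(346,108))],114).round(1).tolist())
```

```text
top bench z 0.2837754572612994 1.9223939415036377
 sock top 635 [519.9  16.4  29.9] (array([519.7,  17.9]), array([86.8, 88.4]), 57.3)
 floor 433 (array([532.3,   9.2]), array([58. , 77.4]), 56.9)
 cap 321 ((422.7232666015625, 268.3641357421875), 21.577470779418945) 114.36080815903586
 shoulder 218 (array([422.5, 267.5]), array([53. , 52.6]), 39.6)
 bin rim 435 (array([463.5, 267.6]), array([101.9, 180.7]), 55.6)
 spool 255 ((504.636962890625, 234.3448944091797), 31.663259506225586)
side bench z 1.1855809736997571 1.027925947206949
 sock top 825 [521.3  12.6  30.6] (array([519.8,  15. ]), array([87.7, 86.3]), 57.2)
 floor 398 (array([524.3,   6. ]), array([75.4, 79.2]), 56.2)
 cap 160 ((424.5887145996094, 266.4295959472656), 22.37635040283203) 115.43235193220187
 shoulder 199 (array([424.9, 265.1]), array([52.5, 53.9]), 39.8)
 bin rim 230 (array([466.4, 266.8]), array([103.2, 182.4]), 55.2)
 spool 157 ((499.47100830078125, 240.1229248046875), 23.42423439025879)
sock outer z30 [[574.9, 31.4, 30.0], [534.4, -38.1, 30.0], [460.4, 5.4, 30.0], [507.9, 74.2, 30.0]]
sock floor z5 [[554.6, 14.1, 5.0], [531.6, -24.5, 5.0], [485.3, 2.3, 5.0], [512.0, 40.8, 5.0]]
bottle shoulder z69 [[424.1, 303.1, 67.0], [386.1, 272.8, 67.0], [416.0, 234.0, 67.0], [456.0, 266.6, 67.0]]
side shoulder [[389.2, 267.6, 67.0], [422.2, 239.4, 67.0], [459.0, 264.1, 67.0]]
side cap [[404.3, 267.0, 114.0], [445.6, 268.0, 114.0]]
```

```bash
cat >> h.py <<'E'
def R(a):
    a=np.radians(a); c,s=np.cos(a),np.sin(a)
    return np.array([[-s,c,0],[c,s,0],[0,0,-1.]])
PICK=(423.6,267.2); SOCK=(519.8,16.6); ROT=17.5
E
python3 - <<'E'
from h import *; from workcell import *
print(read_state()["time"])
for a in range(-180,180,30):
    q=inverse_kinematics([*PICK,86],R(a)); o=[a,None if q is None else np.round(q,2)]
    for b in(0,17.5,-72.5,62,79.5,85,-10):
        q=inverse_kinematics([*SOCK,90],R(a+b)); o.append((b,None if q is None else round(float(q[6]),2)))
    print(*o)
E
```

```text
0.1
-180 [-0.38  0.57 -0.41  2.02  0.38  0.62  2.1 ] (0, -2.2) (17.5, -1.9) (-72.5, 1.7) (62, -1.27) (79.5, -1.38) (85, -1.28) (-10, 1.92)
-150 [-1.42  1.02  1.22  2.07 -1.19  1.04 -2.17] (0, -1.68) (17.5, -1.37) (-72.5, 2.13) (62, -1.16) (79.5, -0.83) (85, -0.72) (-10, -1.85)
-120 [-1.42  1.02  1.22  2.07 -1.19  1.04 -1.65] (0, -1.3) (17.5, -1.41) (-72.5, 1.88) (62, -0.62) (79.5, -0.37) (85, -0.29) (-10, -1.33)
-90 [-1.06  0.62  0.52  2.06 -0.55  0.6  -1.73] (0, -1.19) (17.5, -0.87) (-72.5, -1.9) (62, -0.19) (79.5, 0.07) (85, 0.14) (-10, -1.37)
-60 [-0.99  0.6   0.42  2.06 -0.43  0.57 -1.31] (0, -0.65) (17.5, -0.4) (-72.5, -1.37) (62, 0.25) (79.5, 0.48) (85, 0.55) (-10, -0.82)
-30 [-0.93  0.58  0.33  2.05 -0.34  0.56 -0.88] (0, -0.22) (17.5, 0.04) (-72.5, -1.41) (62, 0.64) (79.5, 0.88) (85, 0.96) (-10, -0.36)
0 [-0.85  0.56  0.22  2.05 -0.23  0.55 -0.47] (0, 0.22) (17.5, 0.45) (-72.5, -0.87) (62, 1.05) (79.5, 1.3) (85, 1.38) (-10, 0.07)
30 [-0.78  0.56  0.13  2.04 -0.13  0.55 -0.03] (0, 0.62) (17.5, 0.85) (-72.5, -0.4) (62, 1.48) (79.5, 1.73) (85, 1.81) (-10, 0.49)
60 [-0.7   0.55  0.03  2.04 -0.03  0.55  0.4 ] (0, 1.03) (17.5, 1.27) (-72.5, 0.04) (62, 1.91) (79.5, 2.16) (85, 2.24) (-10, 0.89)
90 [-0.63  0.55 -0.07  2.04  0.07  0.56  0.83] (0, 1.45) (17.5, 1.7) (-72.5, 0.45) (62, 2.33) (79.5, 1.91) (85, 2.01) (-10, 1.31)
120 [-0.55  0.55 -0.17  2.03  0.17  0.57  1.26] (0, 1.88) (17.5, 2.13) (-72.5, 0.85) (62, -2.17) (79.5, -1.86) (85, -1.76) (-10, 1.74)
150 [-0.46  0.56 -0.29  2.03  0.28  0.59  1.68] (0, 2.3) (17.5, 1.88) (-72.5, 1.27) (62, -1.64) (79.5, -1.34) (85, -1.24) (-10, 2.17)
```

Run:
```python
from h import *; from workcell import *
movep([*PICK,170],R(-30))
movel([*PICK,86.5],max_speed=120,guard=8)
clamp(); s=read_state(); print(s["time"],s["finger_gap"],s["gripper_force"],s["eef_pos"],s["ft_force"])
movel([*PICK,106.5],max_speed=60)
s=read_state(); print(s["time"],s["finger_gap"],s["eef_pos"],s["ft_force"])
c=camera("side"); np.savez("side1.npz",**c); cv2.imwrite("pics/s1.png",cv2.resize(c["image"][120:290,190:360],None,fx=3.4,fy=3.4))
```

```text
2.85 41.946118427591756 59.9113835580647 [423.62757762 267.42107391  86.76006228] [-2.10137186 -0.03008306  4.09458152]
3.3333 42.159797630968285 [423.6501118  267.35456576 106.77270992] [-0.38438802  0.3184328  -1.50903297]
```

View pics/s1.png

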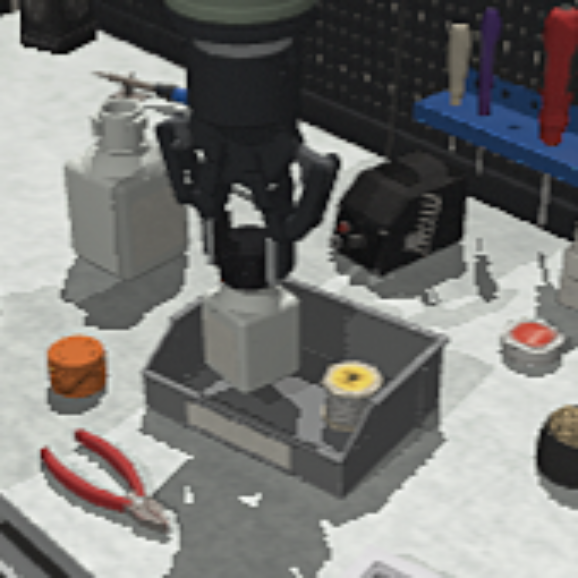

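The bottle is held upright, at (250,335) in the crop, and lifted clear of the bin floor. Next I carry it over the socket and check alignment from the side camera.

Run:
```python
from h import *; from workcell import *
movel([*PICK,180],max_speed=150)
movel([*SOCK,180],R(-30+ROT),max_speed=150)
movel([*SOCK,128],max_speed=100)
s=read_state(); print(s["time"],s["finger_gap"],s["eef_pos"],s["ft_force"])
for n in("side","top"):
    c=camera(n); np.savez(n+"2.npz",**c); W=cloud(c); z=W[...,2]
    d=np.hypot(W[...,0]-SOCK[0],W[...,1]-SOCK[1])
    P=W[(d<48)&(z>52)&(z<105)]
    r=cv2.minAreaRect(P[:,:2].astype(np.float32)); print(n,len(P),r)
    P=W[(d<70)&(abs(z-30)<3)]; print(" sock",len(P),cv2.minAreaRect(P[:,:2].astype(np.float32)))
    # vertical faces: cluster by side using known normals
    P=W[(d<48)&(z>52)&(z<108)]
    for ang in (-32.8,57.2,147.2,237.2):
        nrm=np.array([np.cos(np.radians(ang)),np.sin(np.radians(ang))]); t=np.array([-nrm[1],nrm[0]])
        q=P[:,:2]-SOCK; a,b=q@nrm,q@t; m=(abs(a-27)<4)&(abs(b)<22)
        if m.sum()>30:
            k=np.polyfit(b[m],a[m],1); k2=np.polyfit(P[m][:,2],a[m],1); print("  face",ang,m.sum(),"off",round(np.median(a[m])-27,2),"slope deg",np.degrees(k[0]).round(2),"tilt",np.degrees(k2[0]).round(2))
    u,v=(180,200) if n=="side" else (300,130)
    cv2.imwrite(f"pics/{n}2.png",cv2.resize(c["image"][v:v+150,u+40:u+190],None,fx=4,fy=4))
```

```text
6.6333 41.86770713536222 [520.01844187  16.5713433  128.29872982] [-0.59005992 -0.14222165 -0.92666285]
side 723 ((524.022216796875, -1.117340087890625), (69.0760498046875, 36.54296112060547), 12.267457962036133)
 sock 577 ((519.8780517578125, 15.181232452392578), (87.28512573242188, 85.50106048583984), 57.40335464477539)
  face -32.8 242 off -1.0 slope deg 0.73 tilt -0.45
  face 237.2 459 off -0.06 slope deg 2.56 tilt -1.02
top 180 ((512.7089233398438, 36.38546371459961), (69.22772979736328, 35.15618896484375), 17.489830017089844)
 sock 411 ((519.211669921875, 18.241924285888672), (86.73049926757812, 86.98048400878906), 57.3892936706543)
  face 147.2 159 off 1.47 slope deg 1.07 tilt -1.31
```

View pics/side2.png

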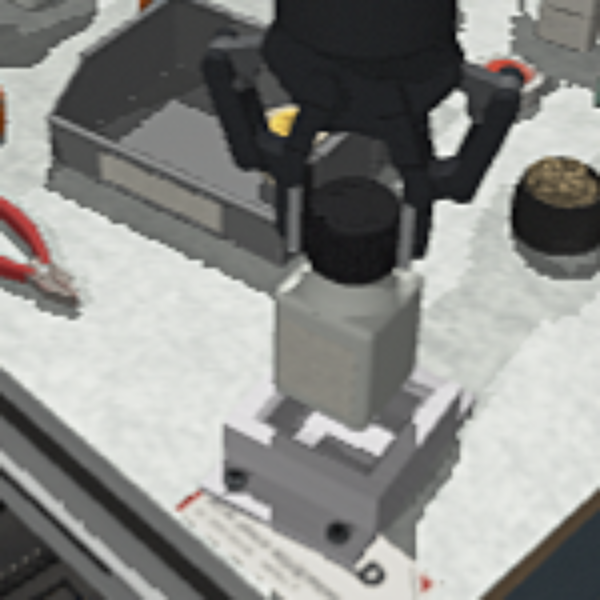

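The side view shows the bottle upright above the socket, at (345,345) in the crop. The depth fit gives about 1 mm offset and 1.5° yaw, so I correct both and lower with a guard.

Run:
```python
from h import *; from workcell import *
X=SOCK[0]+.2; Y=SOCK[1]-1.2; A=-30+ROT+1.5
movel([X,Y,118],R(A),max_speed=60)
g=movel([X,Y,87.5],max_speed=30,guard=8)
s=read_state(); print(g,s["time"],s["finger_gap"],s["eef_pos"],s["ft_force"],s["torque"])
```

```text
True 8.05 41.81996344265724 [519.67975802  15.3349969   87.47633795] [-0.45839748  0.49057267  6.86993277] [0.10273307 0.32679515 0.00070994]
```

Seated: TCP z is 87.5 against 88.5 expected with the spring slightly compressed, and lateral force is small. Now press and turn.

Run:
```python
from h import *; from workcell import *
X=SOCK[0]+.2; Y=SOCK[1]-1.2; A=-30+ROT+1.5
def rep(l): s=read_state(); print(l,round(s["time"],2),round(s["finger_gap"],1),s["eef_pos"].round(2),s["ft_force"].round(1),s["torque"].round(2)); return s
z=84.6
while True:
    movel([X,Y,z],max_speed=15); s=rep(z)
    if s["ft_force"][2]>11.9 or z<82.3: break
    z-=.4
for d in(8,16,32,48,64):
    movel([X,Y,z],R(A+d),max_speed=20); s=rep(d)
    if abs(s["torque"][2])>2.5 or s["ft_force"][2]>40: print("stop");break
print("z",z)
c=camera("side"); cv2.imwrite("pics/s3.png",cv2.resize(c["image"][200:350,220:370],None,fx=4,fy=4))
```

```text
84.6 8.38 42.1 [520.13  15.34  84.99] [-4.2 -0.6 12.1] [-0.01  0.77  0.01]
8 8.67 42.1 [520.56  15.38  85.2 ] [-0.9  0.3 10.1] [ 0.08  0.29 -0.01]
16 8.96 41.9 [520.71  15.38  85.16] [-0.3  0.1  7.3] [ 0.14 -0.02  0.11]
32 9.39 41.9 [520.88  15.47  85.23] [0.4 0.9 7.4] [ 0.2  -0.12  0.09]
48 9.82 41.9 [520.98  15.5   85.31] [ 0.4  0.1 10.4] [ 0.25 -0.01  0.04]
64 10.26 42.3 [521.01  15.52  85.35] [ 0.7  1.  10.1] [ 0.2  -0.1   0.02]
z 84.6
```

View pics/s3.png

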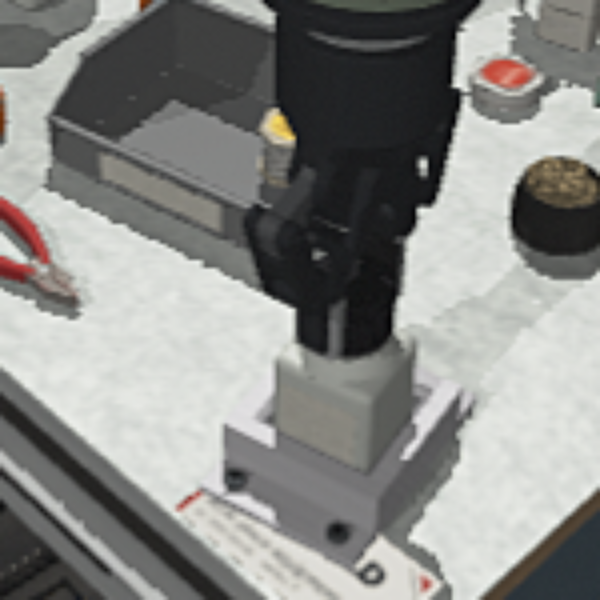

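Torque stayed tiny and the body is still square in the socket in the picture, body corner at (360,470). So the cap turned freely. I check the seating height by depth, then lift a few mm and watch whether the shoulder rises with it.

```bash
cat >> h.py <<'E'
def shoulder(c):
    W=cloud(c); z=W[...,2]; n=np.array([.84,-.54]); t=np.array([-.54,-.84])  # side camera sees faces n and t
    q=W[...,:2]-np.array([519.9,15.2]); a,b=q@n,q@t
    o=[]
    for u,v in((a,b),(b,a)):
        m=(abs(u-27)<4)&(abs(v)<20)&(z>34)&(z<110)
        k=np.polyfit(v[m],u[m],1); o+=[int(m.sum()),np.percentile(z[m],97).round(1),np.median(u[m]).round(1),np.degrees(k[0]).round(1)]
    return o
E
python3 - <<'E'
from h import *; from workcell import *
def rep(l): s=read_state(); print(l,round(s["time"],2),round(s["finger_gap"],1),s["eef_pos"].round(2),s["ft_force"].round(1),s["torque"].round(2)); return s
print("hover",shoulder(dict(np.load("side2.npz"))))
s=rep("now"); print(shoulder(camera("side")))
p=s["eef_pos"]
for z in(88.5,94,100):
    movel([p[0],p[1],z],max_speed=20); rep(z); print(shoulder(camera("side")))
E
```

```text
hover [241, np.float64(108.6), np.float64(25.1), np.float64(-0.8), 452, np.float64(108.6), np.float64(25.8), np.float64(2.8)]
now 10.31 41.7 [521.01  15.52  85.34] [0.1 0.9 9.5] [ 0.19 -0.1   0.05]
[147, np.float64(71.6), np.float64(25.9), np.float64(1.5), 337, np.float64(104.2), np.float64(27.0), np.float64(-0.0)]
88.5 10.71 42.0 [521.21  15.51  88.81] [-1.6  0.3  5.4] [0.09 0.34 0.02]
[150, np.float64(71.6), np.float64(26.0), np.float64(1.6), 335, np.float64(103.3), np.float64(26.9), np.float64(0.0)]
94 11.18 41.9 [521.01  15.49  94.03] [-0.4 -0.  -0. ] [ 0.02 -0.03  0.03]
[146, np.float64(71.4), np.float64(25.9), np.float64(1.4), 317, np.float64(103.7), np.float64(27.0), np.float64(0.3)]
100 11.68 42.2 [521.08  15.53 100.14] [ 0.1 -0.2 -1.9] [-0.01  0.01  0.08]
[152, np.float64(72.1), np.float64(25.9), np.float64(1.2), 310, np.float64(73.2), np.float64(27.0), np.float64(-0.5)]
```

The shoulder stays at about 71.6 mm while the cap rises 12 mm, so the cap is free. Lift to 5 cm above the mouth.

Run:
```python
from h import *; from workcell import *
p=read_state()["eef_pos"]
movel([p[0],p[1],154.5],max_speed=50); wait(.3)
s=read_state(); print(s["time"],s["finger_gap"],s["eef_pos"],s["tool_rot"].round(3)[:,2],s["ft_force"].round(1))
c=camera("side"); print(shoulder(c)); cv2.imwrite("pics/s4.png",cv2.resize(c["image"][180:330,220:370],None,fx=4,fy=4))
```

```text
13.275 41.868402450620636 [520.98347214  15.5222434  154.37765066] [-0. -0. -1.] [-0.7 -0.6  0.3]
[149, np.float64(71.5), np.float64(25.9), np.float64(1.4), 300, np.float64(72.7), np.float64(26.9), np.float64(-0.5)]
```

View pics/s4.png

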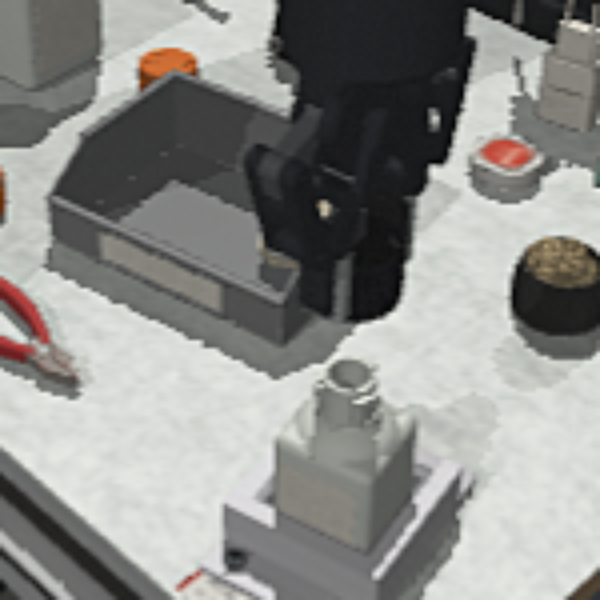

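The open mouth shows at (350,375) with the bottle square and down in the socket. The cap is held level straight above it, at (355,285).

```bash
python3 -c "
from workcell import *
print(finish_job())"
```

```text
the job is handed in; nothing more can be done
None
```

The job is handed in: the bottle is down in the socket with its cap off, and the arm is holding the cap level about 5 cm above the open mouth (about 13 s of the 45 s used).

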